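# Put away the parts after an optical alignment

## Robot

A 6-joint arm with a two-finger parallel gripper is mounted at the origin on the work surface. World frame = base frame: x ahead of the robot, y to its left, z up, the work surface at z = 0. Lengths are in mm, angles in rad, forces in N, time in s.
With the tool pointing down it reaches from about 350 to 800 mm from the base axis. Payload 7.3 kg.
Tool frame: the origin (TCP) lies on the mounting face of the last link; the fingertips stand 173 mm ahead of it and the grasp point (between the pads) lies 155 mm ahead of it; z points along the fingers, y is the line along which they close (so a half turn about z gives the same grasp; the last joint's range is limited). The gripper opens to 85 mm and grips with 20 to 120 N. Pads are 22 mm wide; open, the fingers measure 114 mm over their backs; the gripper's body (76 mm by 85 mm) begins 54 mm behind the grasp point. The pads swing forward as they close: fully open they stand 13 mm farther back than shut.
Start: joints at [-1.283, 0.342, 1.524, -0, 1.275, -0.146], TCP at [220.688, -476.366, 404.722] pointing down, gripper open.
Joint ranges: [-2.53, 2.53], [-0.77, 2.02], [0.04, 2.7], [-1, 4.14], [0.28, 2.66], [-3.11, 3.11]. Speed limits (rad/s): [2.57, 2.57, 3.14, 3.14, 3.14, 3.14].

## Interface

Orientations are given as a rotation vector (axis times angle).
In Python, from station import status, vision, workorder, search_frame, mark_of gives the robot as it stands.
- The arm moves only by the shell command python3 -m pendant 'ROWS' [FORCE]. ROWS is JSON, a list of rows, each a list of 5 numbers: the shift along the world's x, y, z in units of 40 mm (1.0 is 40 mm), then the turn about the world's z in units of 6 degrees (1.0 is 6 degrees), then the opening, from 0 (shut) to 1 (fully open). A call has 1 to 12 rows; each row shifts and turns the commanded pose from where the row before left it; what a row does not reach is not made up. A row lasts 1/10 s, in which the tool goes at most 50 mm and 8.59 degrees, less where a joint would pass 70% of its speed; a pose out of reach is approached as far as the arm can. A call is refused whole if a number of a shift passes 1 or a number of a turn 1, either way. A call with a gripper value outside its range is refused whole. The fingers move at their own pace and stop on an object; FORCE is the grip in N (left out, the last holds). Time passes only in rows, so rows that do not move let the fingers close. It gives the time, the measured TCP pose, the force, the opening and the grip force at its end, in the units of the state.
- status.get_obs(): the state, without advancing time (a new reading comes with each control period).
- vision.read_camera(name): name is "side" or "top"; returns a dict with "img" (400x640x3 uint8, red, green, blue), "z_map" (400x640 float32, mm along the optical axis (not along the pixel's ray), 0 where there is no reading), "fx", "fy", "cx", "cy" (pixels), "dist" ([k1, k2, p1, p2, k3] as OpenCV has them; the pictures are not rectified), "position" and "attitude" of the camera in the world. Camera axes: x right, y down, z forward; pixel columns grow to the right and rows downward; lengths in mm; the calibration is good to about 2 mm. A picture is of the moment at which its call begins.
- workorder.sign_off(): hands the job in; it is judged then, once.
Trained networks look in the newest picture that a camera, given by its name, has taken for a name from the list of things; names that differ only in an ending like _2 or _b are one class to them, and where a whole thing is asked for, a point or a joint stands for the part that bears it (a point fixed in the world has none). Each returns a list of dicts, best first, with "confidence" (0 to 1); they miss things now and then, are a little off and sometimes report something else, mostly with a low value. They report only what shows in the picture. A call takes as long as a camera call.
- search_frame(camera, name): "centre" ([x, y, z] in mm, in world coordinates, good to about 4 mm: the middle of the surface that is visible of it).
- mark_of(camera, name): "centre" ([x, y, z] in mm, in world coordinates, good to about 4 mm: a listed point, or the origin of a listed thing).
The state is a dict: "clock": time; "joints": joint angles; "qvel": joint speeds; "joint_efforts": joint torques, N m; "eef_pos": TCP position; "eef_rot": TCP orientation; "force": force on the tool from outside, world axes, zero at the start; "wrist_torque": the same for the moment, N m; "opening": finger opening in mm; "finger_force": force on a finger pad.
Only numpy, scipy, OpenCV 4.12 (cv2) and the standard library are available. Lean on these libraries where they do the work, as an engineer would, in place of code of your own. Each camera call takes 0.05 s, during which the arm holds its last target. There are 200 camera calls.

## Task

Tidy the optics bench. First put the metal parts into the blue tray: the two steel posts standing upright in its larger bay and the fork clamp lying flat in its smaller bay. Only when all three are in, move the glass filters, setting each one down gently, glass up, never dropping it, in the nest of its own colour; leave the mirror mount and the bottle as they stand.

Things in the scene. Friction and masses are not known exactly. Their poses are not given: they have to be found in the camera images.
- post_a: stainless steel pillar post standing upright, a plain cylinder 25 mm in diameter and 60 mm tall with a small black hole in its top and a dark band near the top, about 0.22 kg. Origin: centre of its underside, z up along the post. It is interchangeable with the other post
- post_b: stainless steel pillar post standing upright, a plain cylinder 25 mm in diameter and 60 mm tall with a small black hole in its top and a dark band near the top, about 0.22 kg. Origin: centre of its underside, z up along the post. It is interchangeable with the other post
- clamp: dark steel fork clamp lying flat: 60 mm long (x), 26 mm wide (y), 12 mm thick, about 90 g. A solid block 24 mm long at the -x end and two 8 mm wide prongs with a 10 mm open slot between them towards +x. Origin: centre of the underside of the whole outline; it can be gripped across its 26 mm width at mid-length
- filter_yellow: yellow optical filter in a round black holder, 34 mm in diameter and 24 mm tall, yellow glass disc on top and yellow band round the side, about 50 g, stands flat with the glass up. Origin: centre of its underside, z up. Fragile: the glass is on the top face, grip it by the round side
- filter_green: green optical filter in a round black holder, 34 mm in diameter and 24 mm tall, green glass disc on top and green band round the side, about 50 g, stands flat with the glass up. Origin: centre of its underside, z up. Fragile: the glass is on the top face, grip it by the round side
- nest_yellow: yellow filter nest, a shallow square open tray fixed to the bench: 64 mm outside, 56 mm inside, rim 8 mm high, inner floor 3 mm above the bench. Origin: centre of its underside, at bench height; x and y along its sides, z up
- nest_green: green filter nest, a shallow square open tray fixed to the bench: 64 mm outside, 56 mm inside, rim 8 mm high, inner floor 3 mm above the bench. Origin: centre of its underside, at bench height; x and y along its sides, z up
- tray: blue tray fixed to the bench, 108 (x) by 207 (y) mm outside, rim and divider 12 mm high, 4 mm thick, inner floor 3 mm above the bench. Origin: centre of its underside, at bench height, z up. Two bays, each 100 mm in x: the larger (black lining) spans y = -99.5 to 15.5 mm, for the posts; the smaller (grey lining) y = 19.5 to 99.5 mm, for the clamp
- mount: bystander: loose kinematic mirror mount, round aluminium foot 38 mm across, steel stem and a black 34 mm square plate with a round mirror and two brass screws, 64 mm tall. Origin: centre of its underside
- bottle: bystander: loose white plastic bottle with a red cap, 36 mm in diameter, 65 mm tall. Origin: centre of its underside

How it is judged:
By the outcome, as a careful person would: the job done as asked, in the order asked, and still so for the second after the job is handed in, with the robot touching nothing.
It also fails if it takes over 128 s, if anything falls off the work surface, if the arm or the gripper's body presses on something with over 40 N, if the wrist force passes 120 N, or if a joint passes its speed limit or range.

## Working session

There is one attempt and no reset: what is moved stays moved. The work goes in short steps, Python scripts to look and compute and a shell command to move; the robot and the scene stay as the last step left them, time stands still between calls to the robot, and variables do not carry over. Pictures are saved under pics/ and viewed, at most 14 in all, crops included, and the job is handed in when it is done.

```bash
ls; mkdir -p pics; cat > h.py <<'E'
import numpy as np, cv2
from station import status, vision, workorder, search_frame, mark_of
from scipy.spatial.transform import Rotation as R
def cloud(c):
    K=np.array([[c['fx'],0,c['cx']],[0,c['fy'],c['cy']],[0,0,1.]])
    v,u=np.mgrid[0:400,0:640]
    p=cv2.undistortPoints(np.stack([u,v],-1).reshape(-1,1,2).astype(float),K,np.array(c['dist'],float)).reshape(400,640,2)
    z=c['z_map'][...,None]
    a=np.array(c['attitude'],float)
    M=R.from_rotvec(a).as_matrix() if a.size==3 else a.reshape(3,3)
    P=np.concatenate([p*z,z],-1)@M.T+np.array(c['position'])
    P[c['z_map']==0]=np.nan
    return P
E
python3 - <<'E'
from h import *
for n in ['top','side']:
    c=vision.read_camera(n); cv2.imwrite(f'pics/{n}0.png',c['img'][...,::-1]); print(n,c['position'],c['attitude'],c['fx'])
    np.save(f'{n}0.npy',cloud(c))
    for t in ['post_a','clamp','filter_yellow','filter_green','nest_yellow','nest_green','tray','mount','bottle']:
        print(t,[(np.round(d['centre']).tolist(),round(d['confidence'],2)) for d in mark_of(n,t)][:4])
o=status.get_obs();print(o)
E
```

```text
pics
top [ 463.12051781  -19.18945597 1274.11144213] [-2.18104449  2.18723349 -0.08116544] 511.4954630600413
post_a [([466.0, 217.0, -1.0], 0.53), ([479.0, -109.0, -0.0], 0.52)]
clamp [([602.0, -314.0, -0.0], 0.72), ([477.0, -9.0, -1.0], 0.33)]
filter_yellow [([476.0, -10.0, 2.0], 0.67)]
filter_green [([476.0, -215.0, -1.0], 0.71)]
nest_yellow [([596.0, 308.0, 0.0], 0.65)]
nest_green [([463.0, -330.0, -3.0], 0.81)]
tray []
mount [([470.0, 102.0, 4.0], 0.72)]
bottle [([469.0, 322.0, 2.0], 0.51)]
side [ 435.93836069 -614.1816389   438.44365595] [-2.12226158  0.18564243 -0.07860674] 363.8925706902799
post_a [([479.0, -110.0, -1.0], 0.81), ([470.0, 218.0, 1.0], 0.76)]
clamp [([596.0, -309.0, -0.0], 0.67)]
filter_yellow [([477.0, -14.0, -1.0], 0.63)]
filter_green [([475.0, -208.0, -1.0], 0.74)]
nest_yellow [([601.0, 311.0, -1.0], 0.62)]
nest_green [([466.0, -330.0, 1.0], 0.62)]
tray [([630.0, -2.0, 0.0], 0.55)]
mount [([473.0, 108.0, 3.0], 0.52)]
bottle [([470.0, 321.0, 1.0], 0.63), ([600.0, 309.0, -5.0], 0.5)]
{'clock': 1.0, 'joints': array([-1.28297860e+00,  3.41989598e-01,  1.52409479e+00,  1.82203106e-05,
        1.27541872e+00, -1.46005045e-01]), 'qvel': array([ 0.0006483 ,  0.00057004,  0.00034106,  0.00013299, -0.00057877,
        0.00011098]), 'joint_efforts': array([-6.07479851e-04, -4.33574688e+01, -2.46272886e+01, -1.62099186e-04,
        2.31726444e-04,  9.24054604e-06]), 'eef_pos': array([ 220.69986775, -476.35764862,  404.72872936]), 'eef_rot': array([3.06789092e+00, 6.76088945e-01, 3.72762119e-05]), 'force': array([ 0.41126172, -0.1371973 , -0.28336602]), 'wrist_torque': array([-0.01485297, -0.00396667,  0.03241818]), 'finger_force': 0.0, 'opening': 85.1091650874238}
```

View pics/top0.png

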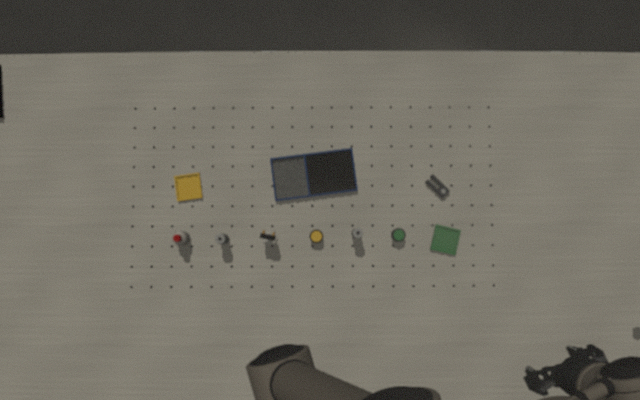

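View pics/side0.png

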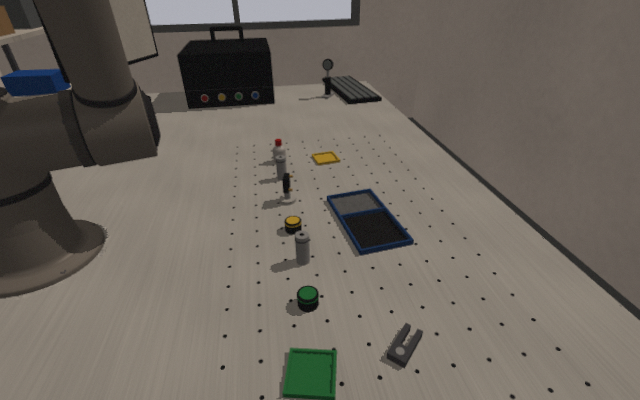

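The top view has image up = +x and left = +y. The row at rows 235–240 is, from left to right, bottle (182), post (223), mount (269), yellow filter (316), post (357), green filter (399). The clamp is at (437,187), the tray at (314,175), the yellow nest at (189,187) and the green nest at (445,240). This matches the network reports. Next I'll refine with depth.

```bash
python3 - <<'E'
from h import *
top=np.load('top0.npy'); side=np.load('side0.npy')
it=cv2.imread('pics/top0.png'); 
for n,P in (('top',top),('side',side)):
    zz=P[...,2]; m=(abs(P[...,0]-540)<200)&(abs(P[...,1])<380)
    print(n,'bench z',np.nanmedian(zz[m]))
    for name,(x,y,r,zl,zh) in dict(postA=(479,-110,28,56,66),postB=(468,217,28,56,66),fy=(476,-12,30,20,30),fg=(476,-211,30,20,30),clamp=(600,-312,50,8,16),mount=(471,105,35,30,70),bottle=(470,322,30,55,70)).items():
        s=(np.hypot(P[...,0]-x,P[...,1]-y)<r)&(zz>zl)&(zz<zh); q=P[s]
        if len(q)<3: print(name,len(q));continue
        rc=cv2.minAreaRect(q[:,:2].astype(np.float32)); c,rad=cv2.minEnclosingCircle(q[:,:2].astype(np.float32))
        print(name,len(q),'mean',q.mean(0).round(1),'rect',np.round(rc[0],1),np.round(rc[1],1),round(rc[2],1),'circ',np.round(c,1),round(rad,1))
    img=cv2.imread(f'pics/{n}0.png'); hsv=cv2.cvtColor(img,cv2.COLOR_BGR2HSV)
    for name,(h0,h1,x,y,r) in dict(ny=(18,35,598,309,60),ng=(45,80,465,-330,60),tray=(100,125,630,-2,140)).items():
        s=(hsv[...,0]>h0)&(hsv[...,0]<h1)&(hsv[...,1]>100)&(np.hypot(P[...,0]-x,P[...,1]-y)<r)&(P[...,2]<20); q=P[s]
        if len(q)<5: print(name,len(q));continue
        rc=cv2.minAreaRect(q[:,:2].astype(np.float32)); print(name,len(q),'rect',np.round(rc[0],1),np.round(rc[1],1),round(rc[2],1),'z',np.nanpercentile(q[:,2],[10,50,90]).round(1))
E
python3 - <<'E'
import cv2
t=cv2.imread('pics/top0.png'); a=cv2.resize(t[140:265,400:475],None,fx=5,fy=4.8,interpolation=cv2.INTER_CUBIC)[:,:400]
b=cv2.resize(t[140:210,260:370],None,fx=3.6,fy=3.6,interpolation=cv2.INTER_CUBIC)
import numpy as np
o=np.zeros((600,800,3),np.uint8);o[:600,:a.shape[1]]=a;o[:b.shape[0],400:400+b.shape[1]]=b[:, :400];cv2.imwrite('pics/crop.png',o)
E
```

```text
top bench z 0.649115468455534
postA 84 mean [ 482.4 -107.4   60.1] rect [ 483.1 -107.5] [23.7 21.5] 0.3 circ [ 482.7 -107.4] 12.3
postB 83 mean [469.4 219.9  60.7] rect [469.4 220.2] [22.3 23.8] 44.7 circ [469.4 219.8] 12.4
fy 141 mean [475.6  -8.4  24.6] rect [475.5  -7.5] [31.8 31.7] 89.9 circ [475.3  -8.6] 17.0
fg 145 mean [ 477.6 -210.7   24.4] rect [ 477.3 -210.3] [31.8 32. ] 0.0 circ [ 477.9 -211. ] 17.0
clamp 185 mean [ 595.8 -314.5   11.7] rect [ 598.7 -311.7] [60.  26.5] 46.4 circ [ 599.3 -312.8] 31.9
mount 102 mean [474.9 105.9  60.2] rect [476.7 106.6] [33.9 20. ] 78.5 circ [474.2 106.7] 17.4
bottle 54 mean [470.6 320.2  63.9] rect [471.1 320.9] [17.9 16.6] 89.9 circ [470.8 320.9] 9.6
ny 660 rect [598.  312.6] [63.9 67.4] 8.5 z [1.4 5.3 9.7]
ng 0
tray 3
side bench z -0.48491409154081566
postA 112 mean [ 482.1 -111.2   58.8] rect [ 482.1 -110.2] [23.6 22.5] 83.1 circ [ 482.7 -109.9] 12.8
postB 39 mean [469.8 216.2  58.4] rect [470.7 217.3] [24.5 22. ] 48.0 circ [471.  218.2] 14.0
fy 142 mean [475.  -12.7  23. ] rect [475.3 -11.3] [32.1 33.2] 28.1 circ [475.7 -11.1] 18.0
fg 298 mean [ 477.1 -214.1   23.5] rect [ 477.2 -212.7] [32.6 32.7] 32.5 circ [ 477.1 -212.9] 17.1
clamp 646 mean [ 593.8 -317.    11.4] rect [ 597.1 -313.2] [62.1 26.6] 45.6 circ [ 597.5 -313.2] 32.6
mount 150 mean [474.5  97.7  51.1] rect [477.1 104.4] [37.4 19.8] 80.6 circ [474.9 105.1] 19.2
bottle 33 mean [471. 316.  61.] rect [470.9 317.5] [15.4 17.1] 9.8 circ [471.9 317.7] 9.3
ny 277 rect [601.1 318.3] [72.3 86.4] 8.9 z [1.7 3.3 6.9]
ng 2393 rect [ 463.8 -330.9] [64.2 63.5] 77.2 z [2.3 3.7 7.5]
tray 1025 rect [633.  -4.] [117.4 210.4] 7.1 z [ 3.5  8.6 11.4]
```

View pics/crop.png

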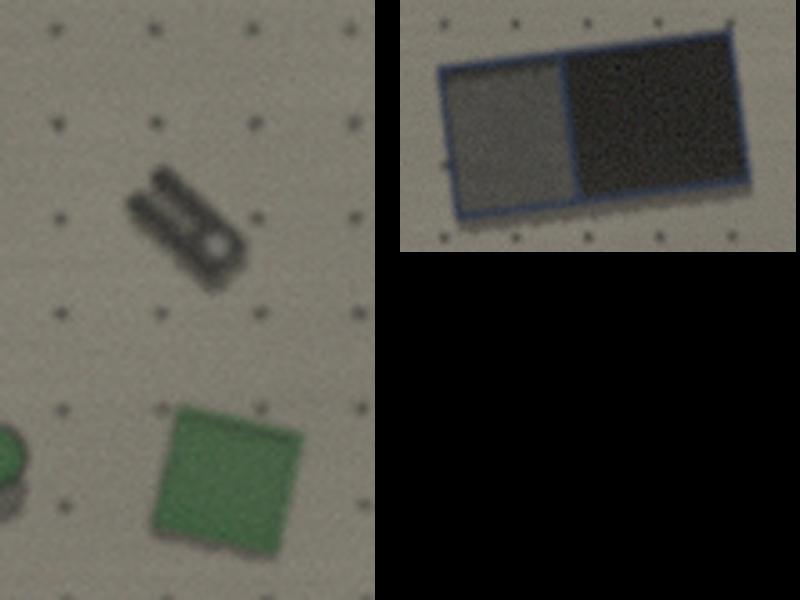

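Refined positions:

| Item | Position and yaw |
|---|---|
| Clamp | (598,-312.5), yaw 46°, prongs toward +x+y |
| Posts | (482.5,-109) and (470,218.5) |
| Yellow filter | (475.5,-10) |
| Green filter | (477.4,-211.7) |
| Tray | (632,-3), yaw 7° |

Sizes and heights agree with the given dimensions. I'll start with the clamp.

```bash
python3 -m pendant '[[0.943,0.41,-0.3,0.35,1],[0.943,0.41,-0.3,0.35,1],[0.943,0.41,-0.3,0.35,1],[0.943,0.41,-0.3,0.35,1],[0.943,0.41,-0.3,0.35,1],[0.943,0.41,-0.3,0.35,0.6],[0.943,0.41,-0.3,0.35,0.6],[0.943,0.41,-0.3,0.35,0.6],[0.943,0.41,-0.3,0.35,0.6],[0.943,0.41,-0.3,0.35,0.6],[0,0,0,0,0.6]]' 40
python3 - <<'E'
from h import *
P=np.load('top0.npy')
for u,v in [(271,159),(352,149),(357,190),(276,201)]: print(np.nanmedian(P[v-1:v+2,u-1:u+2].reshape(-1,3),0).round(1))
img=cv2.imread('pics/top0.png'); hsv=cv2.cvtColor(img,cv2.COLOR_BGR2HSV)
for name,(h0,h1,s0,x,y,r,zh) in dict(ng=(40,90,60,465,-330,50,20),tray=(100,130,50,630,-2,135,25)).items():
    s=(hsv[...,0]>h0)&(hsv[...,0]<h1)&(hsv[...,1]>s0)&(np.hypot(P[...,0]-x,P[...,1]-y)<r)&(P[...,2]<zh); q=P[s]
    rc=cv2.minAreaRect(q[:,:2].astype(np.float32)); print(name,len(q),np.round(rc[0],1),np.round(rc[1],1),round(rc[2],1))
E
```

```text
clock: 2.1
eef_pos: [601.2, -309.1, 281.8]
eef_rot: [-2.887, -1.231, 0.0]
force: [-0.3, 0.1, -0.9]
opening: 51.4
finger_force: 0.0
[666.1 102.9  12.3]
[691.2 -99.1   9.9]
[ 588.7 -111.1    3.7]
[ 5.621e+02  9.140e+01 -2.000e-01]
ng 597 [ 464.8 -328.4] [62.9 62. ] 76.8
tray 379 [628.1  -2.4] [105.9 203.4] 7.2
```

```bash
python3 -m pendant '[[0,0,-0.8,0,0.6],[0,0,-0.8,0,0.6],[0,0,-0.6,0,0.6],[0,0,0,0,0.6],[0,0,0,0,0.6]]' 40
python3 - <<'E'
from h import *
c=vision.read_camera('side'); cv2.imwrite('pics/s1.png',cv2.resize(c['img'][260:400,320:520,::-1],None,fx=4,fy=4))
print(status.get_obs()['eef_pos'])
E
```

```text
clock: 2.6
eef_pos: [597.8, -312.8, 197.2]
eef_rot: [2.894, 1.223, -0.0]
force: [0.1, -0.1, 0.0]
opening: 51.1
finger_force: 0.0
[ 598.16903227 -312.95245324  198.27725033]
```

View pics/s1.png

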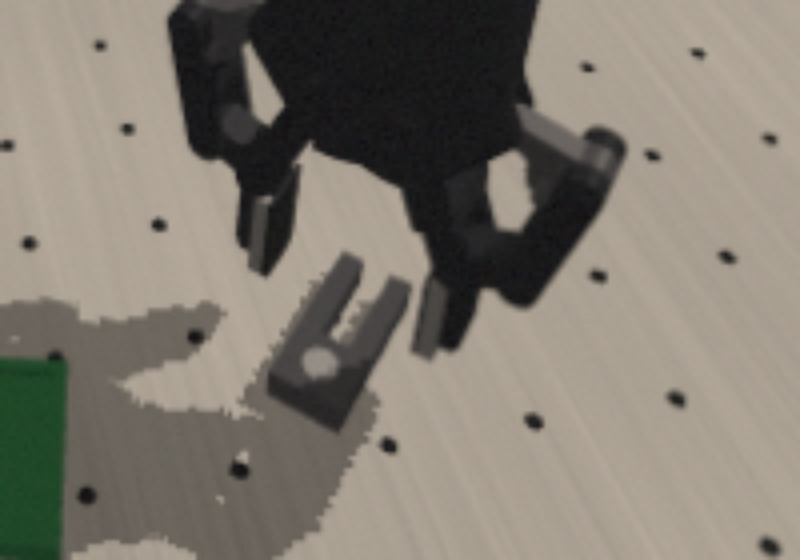

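The fingers straddle the clamp, which lies at about (340,340) in the crop, with its slot line centred between the pads. Descend and grip.

```bash
python3 -m pendant '[[0,0,-0.3,0,0.6],[0,0,-0.225,0,0.6],[0,0,0,0,0.3],[0,0,0,0,0.2],[0,0,0,0,0],[0,0,0,0,0],[0,0,0,0,0]]' 40
```

```text
clock: 3.35
eef_pos: [597.9, -312.4, 175.9]
eef_rot: [2.893, 1.224, 0.0]
force: [-0.2, -0.1, -1.0]
opening: 24.9
finger_force: 40.6
```

```bash
python3 -m pendant '[[0,0,0.5,0,0],[0,0,1,0,0],[0.06,0.92,0,0,0],[0.06,0.92,0,0,0],[0.06,0.92,0,0,0],[0.06,0.92,0,0,0],[0.06,0.92,0,0,0],[0.06,0.92,0,0,0],[0.06,0.92,0,0,0],[0.06,0.92,0,0,0],[0.06,0.92,0,0,0],[0.06,0.92,0,0,0]]'; python3 -m pendant '[[0,0,-0.3,0,0],[0,0,-0.3,0,0],[0,0,0,0,0],[0,0,0,0,0]]'
python3 - <<'E'
from h import *
c=vision.read_camera('side'); cv2.imwrite('pics/s2.png',cv2.resize(c['img'][120:270,280:480,::-1],None,fx=4,fy=4))
E
```

```text
clock: 4.55
eef_pos: [621.8, 57.1, 236.0]
eef_rot: [2.893, 1.224, 0.001]
force: [0.7, 0.5, -0.6]
opening: 24.8
finger_force: 40.7
clock: 4.95
eef_pos: [621.8, 54.3, 211.1]
eef_rot: [-2.894, -1.221, 0.002]
force: [0.7, -0.3, -0.4]
opening: 24.5
finger_force: 40.6
```

View pics/s2.png

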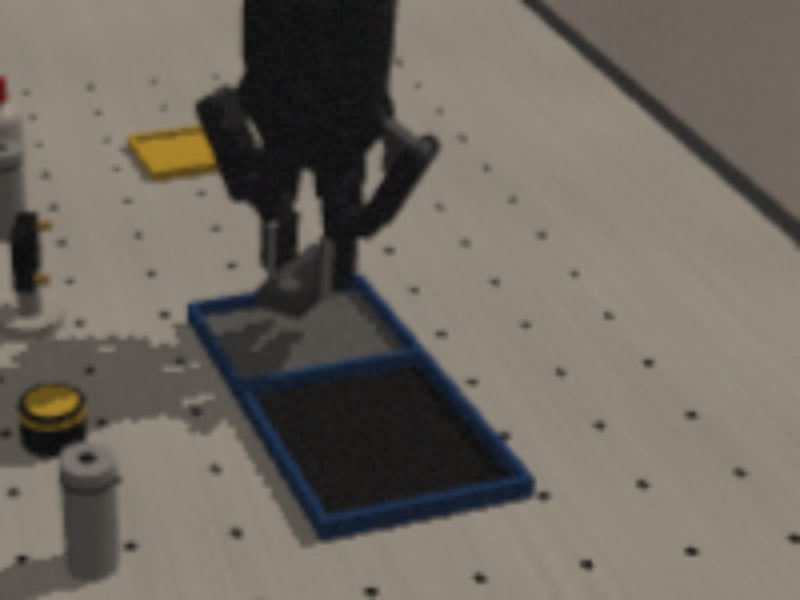

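The clamp (about (295,280) in the crop) is level and hangs above the grey bay. Lower it, release and lift.

```bash
python3 -m pendant '[[0,0,-0.4,0,0],[0,0,-0.3,0,0],[0,0,-0.12,0,0],[0,0,0,0,0],[0,0,0,0,0.45],[0,0,0,0,0.45],[0,0,0,0,0.45],[0,0,0.5,0,0.45],[0,0,1,0,0.9]]' 
python3 -m pendant '[[0,0,0,0,0.9]]' 
python3 - <<'E'
from h import *
c=vision.read_camera('top');P=cloud(c)
print(mark_of('top','clamp')[:2])
cv2.imwrite('pics/t3.png',cv2.resize(c['img'][120:260,210:410,::-1],None,fx=4,fy=4))
E
```

```text
clock: 5.9
eef_pos: [620.8, 55.6, 236.4]
eef_rot: [-2.891, -1.223, 0.01]
force: [-0.1, -1.0, 0.1]
opening: 51.8
finger_force: 0.0
clock: 6.0
eef_pos: [623.6, 55.7, 244.3]
eef_rot: [2.889, 1.222, 0.014]
force: [0.6, 0.3, 1.2]
opening: 66.2
finger_force: 0.0
[{'centre': [620.6, 57.4, 3.6], 'confidence': 0.51}, {'centre': [472.8, 319.4, 2.0], 'confidence': 0.32}]
```

```bash
sleep 0
python3 -m pendant '[[-0.4356,-0.514,0.8,0.92,0.9],[-0.4356,-0.514,0,0.92,0.9],[-0.4356,-0.514,0,0.92,0.9],[-0.4356,-0.514,0,0.92,0.9],[-0.4356,-0.514,0,0.92,0.9],[-0.4356,-0.514,0,0.92,0.9],[-0.4356,-0.514,0,0.92,0.9],[-0.4356,-0.514,0,0.92,0.9],[0,0,0,0,0.9],[0,0,0,0,0.9]]'
python3 - <<'E'
from h import *
c=vision.read_camera('side'); a=cv2.resize(c['img'][150:300,220:420,::-1],None,fx=3,fy=3)
P=np.array(cloud(c))
s=(np.hypot(P[...,0]-622,P[...,1]-56)<38)&(P[...,2]>8)&(P[...,2]<40);q=P[s];print(len(q),cv2.minAreaRect(q[:,:2].astype(np.float32)),np.percentile(q[:,2],[10,50,90]))
cv2.imwrite('pics/s4.png',a)
E
```

```text
clock: 7.1
eef_pos: [482.2, -109.0, 270.2]
eef_rot: [-2.223, -2.218, 0.0]
force: [0.8, -0.3, 0.3]
opening: 76.5
finger_force: 0.0
199 ((614.7496948242188, 60.84339904785156), (60.979618072509766, 49.26724624633789), 45.634071350097656) [ 9.50797692 13.47375016 14.68262074]
```

View pics/s4.png

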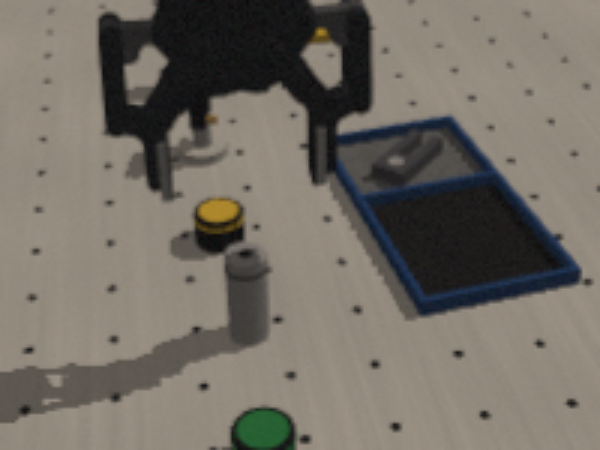

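The clamp lies flat in the grey bay at about (405,158) in the crop. The gripper is over the post at (247,290). Descend and grip.

```bash
python3 -m pendant '[[0,0,-0.7,0,0.9],[0,0,-0.7,0,0.9],[0,0,-0.5,0,0.9],[0,0,0,0,0.6],[0,0,0,0,0.4],[0,0,0,0,0.3],[0,0,0,0,0],[0,0,0,0,0],[0,0,0,0,0]]' 60
```

```text
clock: 8.05
eef_pos: [482.8, -108.8, 196.2]
eef_rot: [2.22, 2.22, 0.002]
force: [-1.0, 1.9, 7.0]
opening: 22.9
finger_force: 58.6
```

```bash
python3 -m pendant '[[0,0,0.5,0,0],[0,0,1,0,0],[0.781,0.1825,0,0,0],[0.781,0.1825,0,0,0],[0.781,0.1825,0,0,0],[0.781,0.1825,0,0,0],[0.781,0.1825,0,0,0],[0,0,0,0,0],[0,0,0,0,0],[0,0,-0.6,0,0],[0,0,-0.4,0,0],[0,0,0,0,0]]'
python3 -m pendant '[[0,0,-0.2,0,0],[0,0,-0.15,0,0],[0,0,-0.07,0,0],[0,0,0,0,0]]' 
```

```text
clock: 9.25
eef_pos: [636.8, -72.5, 212.6]
eef_rot: [-2.218, -2.217, 0.005]
force: [-0.5, -0.2, -1.9]
opening: 22.5
finger_force: 59.5
clock: 9.65
eef_pos: [638.6, -72.5, 199.3]
eef_rot: [2.221, 2.221, 0.0]
force: [-3.1, -0.5, 3.3]
opening: 22.4
finger_force: 59.7
```

```bash
python3 -m pendant '[[0,0,0,0,0.4],[0,0,0,0,0.6],[0,0,0,0,0.6],[0,0,0.8,0,0.7],[0,0,1,0,0.9],[-0.527,0.909,0,0,0.9],[-0.527,0.909,0,0,0.9],[-0.527,0.909,0,0,0.9],[-0.527,0.909,0,0,0.9]]'
python3 -m pendant '[[-0.527,0.909,0,0,0.9],[-0.527,0.909,0,0,0.9],[-0.527,0.909,0,0,0.9],[-0.527,0.909,0,0,0.9],[0,0,0,0,0.9],[0,0,0,0,0.9]]'
python3 - <<'E'
from h import *
c=vision.read_camera('side'); a=cv2.resize(c['img'][100:280,230:430,::-1],None,fx=3,fy=3)
P=np.array(cloud(c))
for x,y,r,l,h in ((639,-72,25,60,68),(470,218,25,56,64)):
  s=(np.hypot(P[...,0]-x,P[...,1]-y)<r)&(P[...,2]>l)&(P[...,2]<h);q=P[s];print(len(q),q.mean(0),cv2.minAreaRect(q[:,:2].astype(np.float32)))
cv2.imwrite('pics/s5.png',a)
E
```

```text
clock: 10.55
eef_pos: [553.4, 74.2, 270.3]
eef_rot: [2.221, 2.221, 0.001]
force: [-0.4, 0.7, 0.1]
opening: 77.0
finger_force: 0.0
clock: 11.15
eef_pos: [469.8, 219.3, 270.4]
eef_rot: [2.218, 2.224, 0.001]
force: [-0.4, -0.8, 0.9]
opening: 76.5
finger_force: 0.0
85 [639.34699825 -74.39956213  61.96004022] ((639.90966796875, -73.42910766601562), (23.731801986694336, 22.240320205688477), 73.6657485961914)
39 [470.3783007  215.81390992  58.49114338] ((470.0055236816406, 216.63494873046875), (22.092601776123047, 22.709495544433594), 9.765105247497559)
```

View pics/s5.png

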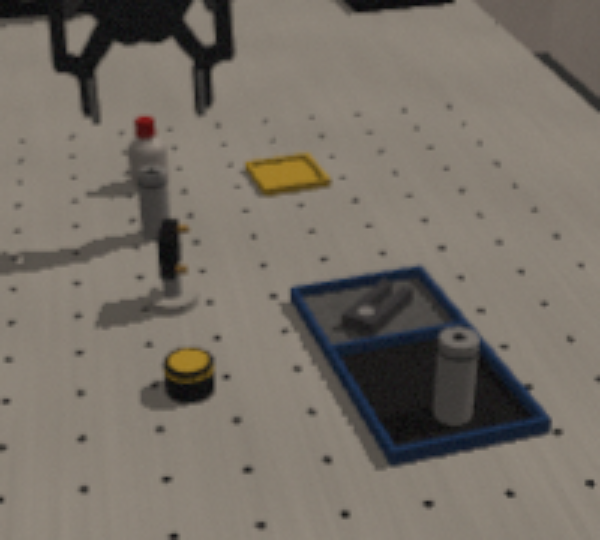

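The post stands upright in the black bay at about (455,380) in the crop. The gripper is over the second post at (153,205). Grip it.

```bash
python3 -m pendant '[[0,0,-0.7,0,0.9],[0,0,-0.7,0,0.9],[0,0,-0.48,0,0.9],[0,0,0,0,0.6],[0,0,0,0,0.4],[0,0,0,0,0.3],[0,0,0,0,0],[0,0,0,0,0],[0,0,0,0,0]]' 60
```

```text
clock: 12.1
eef_pos: [470.5, 218.5, 196.3]
eef_rot: [2.22, 2.221, 0.003]
force: [-0.9, -2.2, 6.7]
opening: 22.5
finger_force: 58.6
```

```bash
python3 -m pendant '[[0,0,0.6,0,0],[0,0,1,0,0],[0,0,1,0,0],[0.578,-0.848,0,0,0],[0.578,-0.848,0,0,0],[0.578,-0.848,0,0,0],[0.578,-0.848,0,0,0],[0.578,-0.848,0,0,0],[0.578,-0.848,0,0,0],[0.578,-0.848,0,0,0],[0,0,0,0,0],[0,0,0,0,0]]'
python3 -m pendant '[[0,0,-0.8,0,0],[0,0,-0.7,0,0],[0,0,-0.5,0,0],[0,0,-0.3,0,0],[0,0,0,0,0],[0,0,-0.15,0,0],[0,0,-0.07,0,0],[0,0,0,0,0]]' 
```

```text
clock: 13.3
eef_pos: [631.8, -19.7, 298.6]
eef_rot: [-2.223, -2.219, 0.0]
force: [-1.6, -0.2, -3.0]
opening: 22.9
finger_force: 59.4
clock: 14.1
eef_pos: [632.2, -18.8, 199.4]
eef_rot: [2.22, 2.221, 0.002]
force: [-0.6, 1.8, 1.6]
opening: 23.0
finger_force: 59.5
```

```bash
python3 -m pendant '[[0,0,0,0,0.4],[0,0,0,0,0.6],[0,0,0,0,0.6],[0,0,0.8,0,0.7],[0,0,1,0,0.9],[-0.978,0.056,0,0,0.9],[-0.978,0.056,0,0,0.9],[-0.978,0.056,0,0,0.9],[-0.978,0.056,0,0,0.9],[0,0,0,0,0.9],[0,0,0,0,0.9]]'
python3 - <<'E'
from h import *
c=vision.read_camera('side'); a=cv2.resize(c['img'][150:300,230:430,::-1],None,fx=3,fy=3)
P=np.array(cloud(c))
for x,y,r,l,h in ((639,-72,25,60,68),(632,-19,25,60,68),(475,-10,28,20,30)):
  s=(np.hypot(P[...,0]-x,P[...,1]-y)<r)&(P[...,2]>l)&(P[...,2]<h);q=P[s];print(len(q),q.mean(0),cv2.minAreaRect(q[:,:2].astype(np.float32)))
cv2.imwrite('pics/s6.png',a)
E
```

```text
clock: 15.2
eef_pos: [475.3, -10.0, 270.8]
eef_rot: [2.22, 2.221, 0.001]
force: [0.5, -0.1, 0.3]
opening: 76.9
finger_force: 0.0
87 [639.23606919 -74.57239461  61.89346699] ((639.9068603515625, -73.975341796875), (22.87114715576172, 22.39940643310547), 38.90963363647461)
69 [633.49847119 -20.14518383  61.92163611] ((633.6859130859375, -19.93221092224121), (24.641712188720703, 22.227825164794922), 45.33357620239258)
145 [474.98294596 -12.86343568  23.04377874] ((475.575927734375, -11.194398880004883), (34.458580017089844, 32.173519134521484), 84.8517837524414)
```

View pics/s6.png

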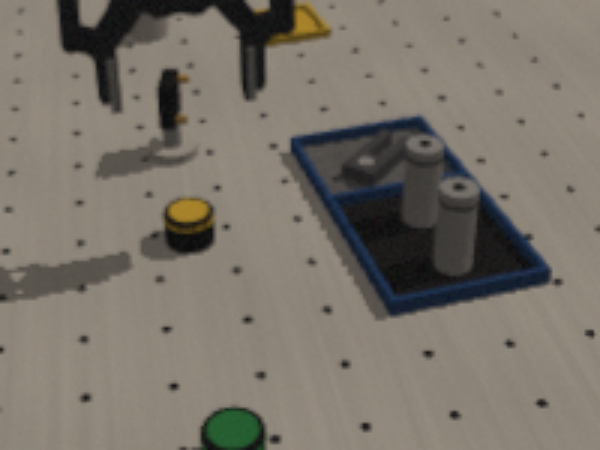

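Both posts stand in the black bay, at about (423,185) and (457,228) in the crop, and the clamp lies in the grey bay, so the metal is done. Now the yellow filter at (190,225).

```bash
python3 -m pendant '[[0,0,-0.8,0,0.8],[0,0,-0.7,0,0.75],[0,0,-0.5,0,0.7],[0,0,-0.23,0,0.7],[0,0,0,0,0.6],[0,0,0,0,0.5],[0,0,0,0,0.45],[0,0,0,0,0.3],[0,0,0,0,0.2],[0,0,0,0,0.2]]' 30
```

```text
clock: 16.25
eef_pos: [475.8, -10.0, 182.0]
eef_rot: [2.22, 2.22, 0.002]
force: [-0.4, 0.6, 5.4]
opening: 31.9
finger_force: 29.6
```

```bash
python3 -m pendant '[[0,0,0.5,0,0.2],[0,0,1,0,0.2],[0,0,1,0,0.2],[0.343,0.892,0,0,0.2],[0.343,0.892,0,0,0.2],[0.343,0.892,0,0,0.2],[0.343,0.892,0,0,0.2],[0.343,0.892,0,0,0.2],[0.343,0.892,0,0,0.2],[0.343,0.892,0,0,0.2],[0.343,0.892,0,0,0.2],[0.343,0.892,0,0,0.2]]'
python3 -m pendant '[[0,0,0,0,0.2],[0,0,-0.8,0,0.2],[0,0,-0.7,0,0.2],[0,0,-0.3,0,0.2],[0,0,0,0,0.2],[0,0,0,0,0.2]]'
python3 - <<'E'
from h import *
c=vision.read_camera('side'); cv2.imwrite('pics/s7.png',cv2.resize(c['img'][100:200,250:390,::-1],None,fx=5,fy=5))
c=vision.read_camera('top');img=c['img'];P=cloud(c);hsv=cv2.cvtColor(img,cv2.COLOR_RGB2HSV)
print(status.get_obs()['eef_pos'])
E
```

```text
clock: 17.45
eef_pos: [599.1, 312.7, 281.2]
eef_rot: [2.221, 2.222, 0.0]
force: [0.6, -0.4, -0.1]
opening: 31.6
finger_force: 30.0
clock: 18.05
eef_pos: [599.3, 311.0, 210.1]
eef_rot: [2.221, 2.221, 0.002]
force: [0.2, 0.2, -0.4]
opening: 31.6
finger_force: 30.1
[599.48992149 311.24678484 210.89595566]
```

View pics/s7.png

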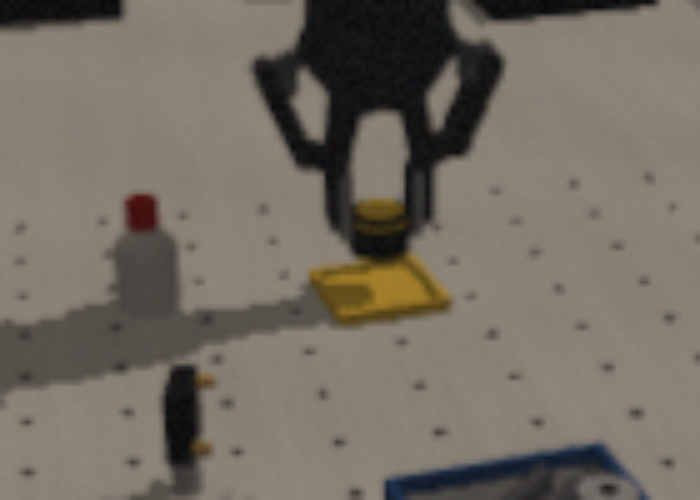

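The yellow filter hangs level over the yellow nest at about (380,290) in the crop. Lower it slowly.

```bash
python3 -m pendant '[[0,0,-0.3,0,0.2],[0,0,-0.15,0,0.2],[0,0,-0.1,0,0.2],[0,0,-0.04,0,0.2],[0,0,0,0,0.2],[0,0,0,0,0.2]]'; python3 -m pendant '[[0,0,-0.03,0,0.2],[0,0,0,0,0.2],[0,0,0,0,0.2]]'
```

```text
clock: 18.75
eef_pos: [598.6, 311.1, 186.1]
eef_rot: [-2.221, -2.222, 0.001]
force: [-4.0, -1.7, 7.5]
opening: 31.7
finger_force: 30.7
clock: 19.05
eef_pos: [598.5, 311.1, 186.0]
eef_rot: [2.221, 2.222, -0.001]
force: [-6.8, -3.1, 14.4]
opening: 31.7
finger_force: 31.3
```

```bash
python3 -m pendant '[[0,0,0.03,0,0.2],[0,0,0,0,0.38],[0,0,0,0,0.45],[0,0,0,0,0.5],[0,0,0,0,0.55],[0,0,0.3,0,0.6],[0,0,0.7,0,0.7],[0,0,1,0,0.8],[0,0,0,0,0.8]]'
python3 - <<'E'
from h import *
for n in('side','top'):
  c=vision.read_camera(n);P=cloud(c)
  s=(np.hypot(P[...,0]-599,P[...,1]-311)<45)&(P[...,2]>18)&(P[...,2]<35);q=P[s];print(len(q),q.mean(0) if len(q) else 0,np.percentile(q[:,2],[5,50,95]) if len(q) else 0)
  if n=='side':cv2.imwrite('pics/s8.png',cv2.resize(c['img'][100:200,250:390,::-1],None,fx=5,fy=5))
E
```

```text
clock: 19.95
eef_pos: [600.4, 311.8, 272.5]
eef_rot: [2.218, 2.218, 0.017]
force: [1.4, 1.3, -0.1]
opening: 68.2
finger_force: 0.0
78 [599.20898931 304.42561302  25.15545017] [18.65646891 26.33388095 28.41629358]
149 [599.20881677 311.46865903  28.53208153] [24.13646132 28.68651258 32.5667627 ]
```

View pics/s8.png

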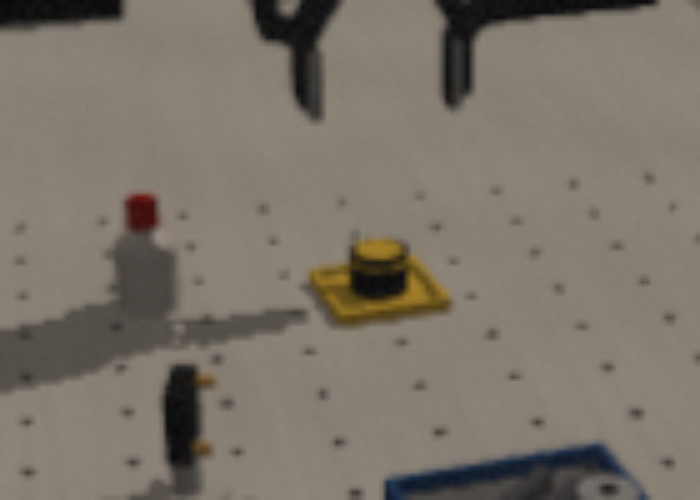

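The filter sits flat, glass up, in the yellow nest, at about (380,268) in the crop. Now the green one.

```bash
python3 -m pendant '[[-0.2,-0.95,0.2,0,0.8],[-0.2,-0.95,0.2,0,0.8],[-0.2,-0.95,0,0,0.8],[-0.2,-0.95,0,0,0.8],[-0.2,-0.95,0,0,0.8],[-0.2,-0.95,0,0,0.8],[-0.2,-0.95,0,0,0.8],[-0.2,-0.95,0,0,0.8],[-0.2,-0.95,0,0,0.8],[-0.2,-0.95,0,0,0.8],[-0.2,-0.95,0,0,0.8],[-0.2,-0.95,0,0,0.8]]'
python3 -m pendant '[[-0.321,-0.835,0,0,0.8],[-0.321,-0.835,0,0,0.8],[0,0,0,0,0.8],[0,0,-0.8,0,0.8],[0,0,0,0,0.8],[0,0,0,0,0.8]]'
```

```text
clock: 21.25
eef_pos: [502.0, -146.1, 280.4]
eef_rot: [-2.22, -2.22, 0.001]
force: [0.6, 0.2, 0.2]
opening: 69.0
finger_force: 0.0
clock: 21.85
eef_pos: [477.1, -210.9, 248.8]
eef_rot: [-2.218, -2.22, 0.001]
force: [1.1, -1.0, -0.3]
opening: 68.6
finger_force: 0.0
```

```bash
python3 -m pendant '[[0,0,-0.8,0,0.75],[0,0,-0.6,0,0.7],[0,0,-0.31,0,0.7],[0,0,0,0,0.6],[0,0,0,0,0.5],[0,0,0,0,0.45],[0,0,0,0,0.3],[0,0,0,0,0.2],[0,0,0,0,0.2]]' 30
```

```text
clock: 22.75
eef_pos: [477.6, -211.8, 182.4]
eef_rot: [2.219, 2.22, 0.001]
force: [-0.3, 1.0, 6.8]
opening: 31.6
finger_force: 29.5
```

```bash
python3 -m pendant '[[0,0,0.5,0,0.2],[0,0,0.75,0,0.2],[-0.081,-0.74,0,0,0.2],[-0.081,-0.74,0,0,0.2],[-0.081,-0.74,0,0,0.2],[-0.081,-0.74,0,0,0.2],[0,0,0,0,0.2],[0,0,-0.4,0,0.2],[0,0,-0.2,0,0.2],[0,0,0,0,0.2],[0,0,0,0,0.2]]'
python3 - <<'E'
from h import *
c=vision.read_camera('side'); cv2.imwrite('pics/s9.png',cv2.resize(c['img'][230:400,230:430,::-1],None,fx=3,fy=3))
E
```

```text
clock: 23.85
eef_pos: [464.5, -329.6, 207.1]
eef_rot: [-2.22, -2.222, -0.0]
force: [0.5, -0.7, -0.2]
opening: 31.4
finger_force: 29.9
```

View pics/s9.png

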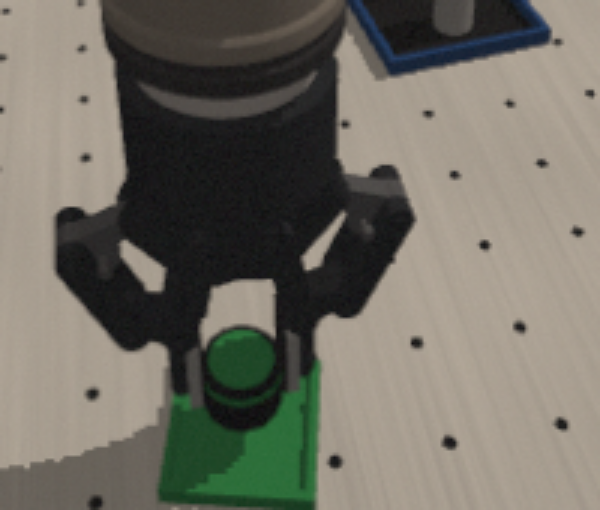

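The green filter hangs level over the green nest, whose centre is at about (240,435) in the crop. Lower it.

```bash
python3 -m pendant '[[0,0,-0.25,0,0.2],[0,0,-0.15,0,0.2],[0,0,-0.1,0,0.2],[0,0,-0.03,0,0.2],[0,0,0,0,0.2],[0,0,0,0,0.2]]'
```

```text
clock: 24.5
eef_pos: [464.1, -329.7, 186.4]
eef_rot: [-2.221, -2.221, -0.0]
force: [-3.8, 3.4, 9.9]
opening: 31.4
finger_force: 30.9
```

In contact with the nest floor. Release gently and retreat.

```bash
python3 -m pendant '[[0,0,0,0,0.38],[0,0,0,0,0.45],[0,0,0,0,0.5],[0,0,0,0,0.55],[0,0,0.3,0,0.6],[0,0,0.7,0,0.7],[0,0,1,0,0.8],[-0.5,0,1,0,0.8],[-0.5,0,1,0,0.8],[0,0,0,0,0.8],[0,0,0,0,0.8],[0,0,0,0,0.8]]'
python3 - <<'E'
from h import *
for n in('side','top'):
  c=vision.read_camera(n);P=cloud(c)
  for x,y,l,h in((464,-330,20,35),(599,311,22,35),(471,320,55,70),(475,106,50,70),(639,-72,58,68),(633,-20,58,68),(622,56,9,30)):
    s=(np.hypot(P[...,0]-x,P[...,1]-y)<30)&(P[...,2]>l)&(P[...,2]<h);q=P[s];print(n,len(q),q.mean(0).round(1) if len(q) else 0)
  if n=='side':cv2.imwrite('pics/s10.png',c['img'][100:400,200:500,::-1].repeat(2,0).repeat(2,1))
E
```

```text
clock: 25.7
eef_pos: [424.3, -329.8, 345.0]
eef_rot: [-2.22, -2.221, -0.0]
force: [0.2, -0.1, -0.7]
opening: 68.4
finger_force: 0.0
side 606 [ 464.8 -332.2   27.2]
side 65 [599.6 306.4  26.1]
side 0 0
side 0 0
side 96 [639.1 -75.2  61.6]
side 81 [633.2 -21.5  61.6]
side 153 [621.2  51.4  13.4]
top 160 [ 465.3 -328.2   27.9]
top 145 [599.4 312.   28.5]
top 55 [471.  320.2  64.6]
top 88 [474.5 107.8  63.3]
top 81 [639.6 -70.5  63.4]
top 85 [633.6 -16.9  63.2]
top 190 [619.7  54.3  15.1]
```

View pics/s10.png

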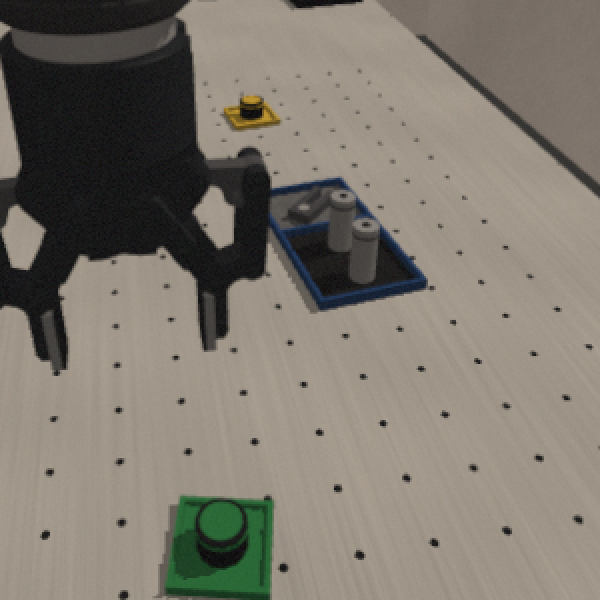

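Everything is in place: green filter at (221,530) in its nest, yellow at (251,105), posts and clamp in the tray. The mount and bottle have not moved, and the gripper is clear.

```bash
python3 -c "from station import workorder; print(workorder.sign_off())"
```

```text
the job is handed in; nothing more can be done
None
```

The job is handed in at about 26 s: both posts and the clamp went into the tray first, then each filter was set down glass up in the nest of its colour, and the mount and bottle were left where they stood.

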